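Stack the stained dishes in imaging order under the light shield

TASK

Put the stained samples away in the dark on the green carrier: working from the bottom up, one at a time, stand the dark brown dish in the middle of the green carrier, the red dish squarely on it and the blue dish squarely on top, then lower the black light shield over the stack until it stands on the carrier's floor. Keep the dishes and the shield level, set them down rather than dropping them, and leave the oil bottle, the timer and the memory stick where they are.

Things in the scene. Friction and masses are not known exactly. Their poses are not given: they have to be found in the camera images.
- brown_dish: lidded petri dish, right way up: from above a dark brown disc about 30 mm across near its top; clear walls and lid hard to see. 39 mm diameter over the lid (upper 7 mm), 36 mm below it, 12 mm high, about 20 g. Lid fixed on; flat top and underside, so dishes stack without locking. Grasp across the lid, any yaw. Origin at the centre of the underside, z up.
- red_dish: lidded petri dish, right way up: from above a red disc about 30 mm across near its top; clear walls and lid hard to see. 39 mm diameter over the lid (upper 7 mm), 36 mm below it, 12 mm high, about 20 g. Lid fixed on; flat top and underside, so dishes stack without locking. Grasp across the lid, any yaw. Origin at the centre of the underside, z up.
- blue_dish: lidded petri dish, right way up: from above a light blue disc about 30 mm across near its top; clear walls and lid hard to see. 39 mm diameter over the lid (upper 7 mm), 36 mm below it, 12 mm high, about 20 g. Lid fixed on; flat top and underside, so dishes stack without locking. Grasp across the lid, any yaw. Origin at the centre of the underside, z up.
- light_shield: black round cap, open below, with a silvery grip knob on top: 66 mm outside and 60 mm inside diameter, 47 mm high without the knob, 44 mm deep inside; the knob on its axis is 22 mm in diameter between 56 and 78 mm above the origin (16 mm neck below that, down to 47 mm). About 90 g. It stands mouth down on the desk at the start. Origin at the centre of the open lower edge, z up to the knob.
- green_carrier: shallow round green plastic tray, fixed to the desk: 100 mm outside diameter, floor 5 mm above its origin, rim 8 mm above its origin and 92 mm inside diameter. Origin at the centre of its underside, on the desk; z up. The stack is built here.
- white_carrier: shallow round white plastic tray, fixed to the desk: 100 mm outside diameter, floor 5 mm above its origin, rim 8 mm above its origin and 92 mm inside diameter. Origin at the centre of its underside, on the desk; z up. Not used in this job.
- oil_bottle: bystander: small brown dropper bottle with a black cap, 28 mm diameter, 75 mm high, standing loose. Origin at the centre of its underside.
- timer: bystander: small white desk timer, 44x68x61 mm, standing loose. Origin at the centre of its underside.
- memory_stick: bystander: blue memory stick, 18x54x8 mm, lying loose. Origin at the centre of its underside.

How it is judged:
By the outcome, as a careful person would: the job done as asked, in the order asked, and still so for the second after the job is handed in, with the robot touching nothing.
It also fails if it takes over 118 s, if anything falls off the work surface, if the arm or the gripper's body presses on something with over 40 N, if the wrist force passes 120 N, or if a joint passes its speed limit or range.

ROBOT

A 6-joint arm with a two-finger parallel gripper is mounted at the origin on a cart in front of the work surface, level with it; the furniture and walls round the work are solid. World frame = base frame: x ahead of the robot, y to its left, z up, the work surface at z = 0. Lengths are in m, angles in rad, forces in N, time in s.
With the tool pointing down it reaches from about 0.325 to 0.9 m from the base axis. Payload 6.1 kg.
Tool frame: the origin (TCP) lies midway between the tips of the shut fingers; the grasp point (between the pads) lies 19 mm behind it; z points along the fingers, y is the line along which they close (so a half turn about z gives the same grasp; the last joint's range is limited). The gripper opens to 85 mm and grips with 20 to 120 N. Pads are 22 mm wide; open, the fingers measure 114 mm over their backs; the gripper's body (76 mm by 85 mm) begins 54 mm behind the grasp point. The pads swing forward as they close: fully open they stand 13 mm farther back than shut.
Start: joints at [1.079, 0.22, 1.526, -0, 1.395, -0.126], TCP at [0.224, 0.584, 0.231] pointing down, gripper open.
Joint ranges: [-2.98, 2.98], [-0.91, 2.08], [0.09, 2.57], [-1.24, 4.39], [0.2, 2.65], [-2.68, 2.68]. Speed limits (rad/s): [2.57, 2.57, 3.01, 3.14, 3.14, 3.14].

INTERFACE

Orientations are given as [roll, pitch, yaw] about the fixed x, y, z axes, in that order (R = Rz(yaw) Ry(pitch) Rx(roll)).
In Python, from plant import movep, move_l, set_joints, gripper_to, hold, inverse_kinematics, observe, get_image, get_calibration, Unreachable, job_done gives the robot as it stands. Calls block until the motion is done:
- movep(position, orientation): joint-space move of the TCP to a pose.
- move_l(position, feed=0.15, rotation=None, max_force=None): straight line of the TCP; rotation=None keeps the orientation; feed is the mean speed in m/s. With max_force (N) it stops when the force on the tool has changed by that much, and returns True; else False.
- set_joints(angles): joint-space move.
- gripper_to(opening, f_grip=None): finger opening in m; f_grip is the grip in N (None keeps the last); returns when the fingers have stopped.
- hold(seconds).
- inverse_kinematics(position, orientation): joint angles nearest the present ones, or None.
- observe(): the state.
- get_image(name): name is "scene" or "side" or "wrist"; returns (picture, depth): 480x640x3 uint8, red, green, blue; 480x640 float32, m along the optical axis (not along the pixel's ray), 0 where there is no reading.
- get_calibration(name): a dict with "intrinsics" (3x3 intrinsics, pixels), "world_from_camera" (4x4, takes a point from camera to world coordinates). Camera axes: x right, y down, z forward; pixel columns grow to the right and rows downward; lengths in m; the calibration is good to about 2 mm. A picture is of the moment at which its call begins: read the wrist's pose just before it. get_calibration takes no time and is no camera call; for the wrist camera it gives the pose at the moment of the call.
A pose or a line that the arm cannot do raises Unreachable and nothing moves.
- job_done(): hands the job in; it is judged then, once.
The state is a dict: "time_s": time; "q": joint angles; "joint_velocities": joint speeds; "joint_torque": joint torques, N m; "eef_pos": TCP position; "tcp_rot": TCP orientation; "ft_force": force on the tool from outside, world axes, zero at the start; "torque": the same for the moment, N m; "opening": finger opening in m; "grasp_force": force on a finger pad.
Only numpy, scipy, OpenCV 4.12 (cv2) and the standard library are available. Lean on these libraries where they do the work, as an engineer would, in place of code of your own. Each camera call takes 0.05 s, during which the arm holds its last target. There are 200 camera calls.

## Working session

There is one attempt and no reset: what is moved stays moved. The work goes in short steps, each a Python script; the robot and the scene stay as the last script left them, time stands still between calls to the robot, and variables do not carry over. Pictures are saved under pics/ and viewed, at most 14 in all, crops included, and the job is handed in when it is done.

```bash
mkdir -p pics; ls; python3 - <<'E'
from plant import *
import cv2,numpy as np
for n in ("scene","side","wrist"):
    c=get_calibration(n); p,d=get_image(n)
    cv2.imwrite(f"pics/{n}0.png",p[:,:,::-1]); np.savez(f"pics/{n}0.npz",p=p,d=d,K=c["intrinsics"],T=c["world_from_camera"])
    print(n,np.round(c["intrinsics"],1).tolist(),np.round(c["world_from_camera"],3).tolist())
o=observe(); print(o["time_s"],o["tcp_rot"],o["opening"])
E
```

```text
pics
scene [[604.0, 0.0, 327.5], [0.0, 604.0, 230.6], [0.0, 0.0, 1.0]] [[0.572, -0.527, 0.628, -0.367], [-0.82, -0.368, 0.438, -0.604], [0.001, -0.766, -0.643, 0.974], [0.0, 0.0, 0.0, 1.0]]
side [[445.9, 0.0, 320.4], [0.0, 445.9, 235.0], [0.0, 0.0, 1.0]] [[-0.926, -0.275, 0.26, 0.294], [-0.378, 0.707, -0.598, 0.583], [-0.019, -0.652, -0.758, 0.741], [0.0, 0.0, 0.0, 1.0]]
wrist [[407.9, 0.0, 320.3], [0.0, 407.9, 244.3], [0.0, 0.0, 1.0]] [[0.359, 0.883, 0.302, 0.145], [0.933, -0.339, -0.118, 0.615], [-0.002, 0.324, -0.946, 0.373], [0.0, 0.0, 0.0, 1.0]]
0.15 [-3.14016019e+00 -1.77067505e-04  2.77578157e+00] 0.08544248616667026
```

View pics/scene0.png

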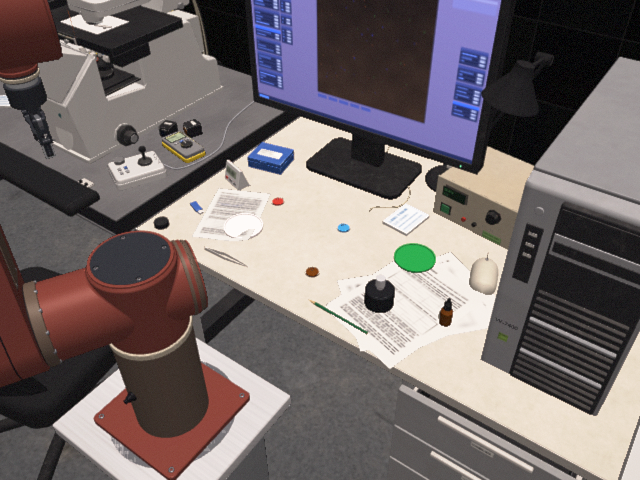

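View pics/side0.png

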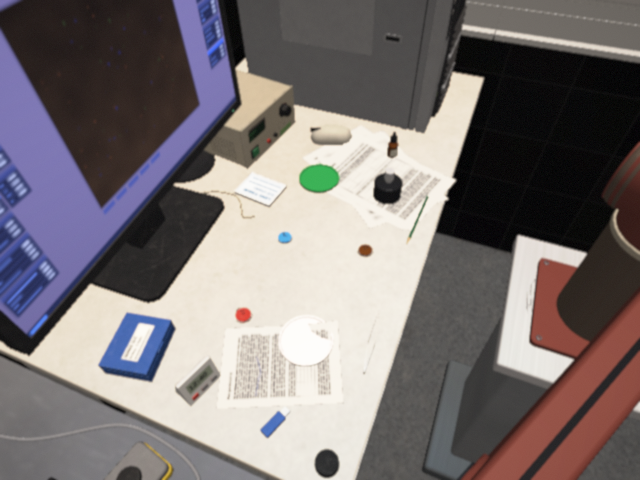

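View pics/wrist0.png

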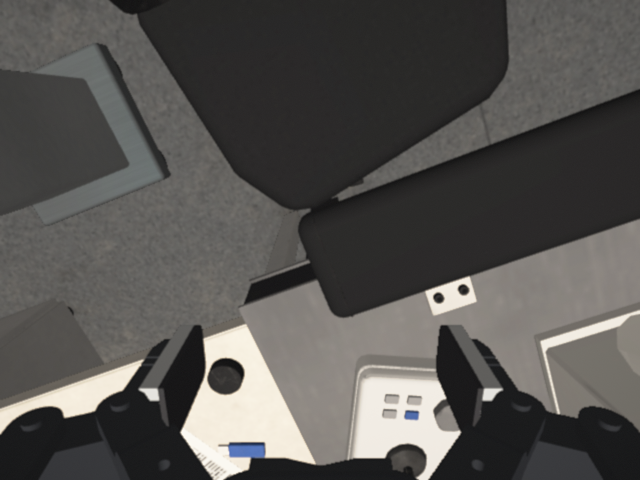

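The scene view shows the brown dish at (312,272), red (278,202), blue (343,228), the green carrier (414,258), the shield (379,295) with its knob at (380,282), and the oil bottle (446,313). In the side view they are brown (365,250), red (243,315), blue (285,238), carrier (319,178) and shield (388,188). The wrist camera currently sees mostly floor.

```bash
cat > loc.py <<'E'
import cv2,numpy as np
RNG={'red':[((0,150,120),(6,255,255)),((174,150,120),(179,255,255))],'blue':[((95,120,150),(106,255,255))],
 'brown':[((4,120,40),(17,255,150))],'green':[((55,120,60),(80,255,255))]}
def mask(p,c):
    h=cv2.cvtColor(p,cv2.COLOR_RGB2HSV); return sum(cv2.inRange(h,*r) for r in RNG[c])
def blobs(p,c,amin=15):
    n,l,s,ce=cv2.connectedComponentsWithStats(mask(p,c)); 
    return [(ce[i],s[i]) for i in range(1,n) if s[i][4]>=amin]
def cast(uv,K,T,z):
    d=T[:3,:3]@np.linalg.solve(K,[uv[0],uv[1],1]); o=T[:3,3]; return (o+d*(z-o[2])/d[2])
def tri(us):  # list of (uv,K,T)
    A=0;b=0
    for uv,K,T in us:
        d=T[:3,:3]@np.linalg.solve(K,[uv[0],uv[1],1]); d/=np.linalg.norm(d); P=np.eye(3)-np.outer(d,d); A=A+P; b=b+P@T[:3,3]
    return np.linalg.solve(A,b)
E
python3 - <<'E'
from loc import *
np.set_printoptions(precision=4,suppress=True)
S={n:np.load(f"pics/{n}0.npz") for n in("scene","side")}
exp={'scene':dict(brown=(312,272),red=(278,202),blue=(343,228),green=(414,258)),'side':dict(brown=(365,250),red=(243,315),blue=(285,238),green=(319,178))}
for c in RNG:
    us=[]
    for n,s in S.items():
        b=min(blobs(s['p'],c),key=lambda b:np.hypot(*(b[0]-exp[n][c])))
        us.append((b[0],s['K'],s['T'])); print(c,n,b[0],b[1], cast(b[0],s['K'],s['T'],.005 if c=='green' else .010))
    print('  tri',tri(us))
for nm,a,b in [('knob',(380,281),(390,176)),('shieldtop',(379,289),(388,182)),('bottlecap',(448,303),(394,136)),('timer',(236,172),(198,380)),('stick',(196,208),(274,423))]:
    print(nm,tri([(a,S['scene']['K'],S['scene']['T']),(b,S['side']['K'],S['side']['T'])]))
# monitor lower edge via depth
s=S['scene']
for uv in [(370,190),(370,145),(250,95),(485,160),(440,200),(270,155),(482,270)]:
    z=s['d'][uv[1],uv[0]]; print(uv,s['T'][:3,:3]@(np.linalg.solve(s['K'],[*uv,1])*z)+s['T'][:3,3])
E
```

```text
red scene [277.5273 201.2545] [273 198  10   7  55] [0.5983 0.2297 0.01  ]
red side [242.7068 314.391 ] [236 309  14  12 133] [0.6069 0.2413 0.01  ]
  tri [0.6094 0.2378 0.0007]
blue scene [343.0615 227.5846] [338 224  11   8  65] [0.6069 0.0277 0.01  ]
blue side [284.3214 237.1905] [279 233  12   9  84] [0.6152 0.0398 0.01  ]
  tri [0.618  0.0339 0.0008]
brown scene [311.6786 271.5   ] [306 268  12   9  84] [ 0.4343 -0.001   0.01  ]
brown side [364.7692 249.9121] [359 246  12   9  91] [0.4426 0.0102 0.01  ]
  tri [0.4432 0.0044 0.0013]
green scene [414.3736 257.4725] [394 244  41  28 910] [ 0.6166 -0.1692  0.005 ]
green side [318.5606 177.9381] [300 165  39  27 792] [ 0.6205 -0.167   0.005 ]
  tri [ 0.6203 -0.1682  0.0028]
knob [ 0.4476 -0.1713  0.0642]
shieldtop [ 0.4486 -0.172   0.0422]
bottlecap [ 0.4788 -0.3179  0.0609]
timer [0.6101 0.3863 0.032 ]
stick [ 0.4655  0.3959 -0.0006]
(370, 190) [0.7872 0.0602 0.0044]
(370, 145) [0.8807 0.1221 0.0771]
(250, 95) [0.9633 0.6331 0.0434]
(485, 160) [ 0.9213 -0.1937  0.1247]
(440, 200) [ 0.7876 -0.1431  0.0583]
(270, 155) [0.7305 0.3605 0.0356]
(482, 270) [ 0.636  -0.3272  0.0354]
```

Two-view estimates are good to about 1 cm. I'll refine with the wrist camera, tool yaw pi, and view the brown dish and carrier from two offsets.

```bash
cat > rob.py <<'E'
from plant import *
from loc import *
np.set_printoptions(precision=4,suppress=True)
O=[np.pi,0,np.pi]
def look(c,amin=100,save=None,near=None):
    cal=get_calibration("wrist"); p,d=get_image("wrist"); K,T=cal["intrinsics"],cal["world_from_camera"]
    if save: cv2.imwrite(f"pics/{save}.png",p[:,:,::-1]); np.savez(f"pics/{save}.npz",p=p,d=d,K=K,T=T)
    bl=blobs(p,c,amin)
    if not bl: return None
    b=max(bl,key=lambda b:b[1][4])
    return b[0],K,T,b[1]
E
python3 - <<'E'
from rob import *
for c,x,y,z in [('brown',.439,.005,.01),('green',.6185,-.168,.005)]:
    us=[]
    for dx in (0.085,0):
        movep([x+dx,y,.19],O)
        r=look(c,save=f"w_{c}_{int(dx*1000)}"); us.append(r[:3])
        o=observe(); print(c,dx,r[0],r[3],cast(*r[:3],z),o["eef_pos"],o["time_s"])
    print(tri(us))
E
```

```text
brown 0.085 [318.6138 107.1534] [ 300   88   38   39 1134] [0.4419 0.0054 0.01  ] [0.5241 0.0057 0.1901] 2.525
brown 0 [319.0269 214.7576] [302 199  35  33 891] [0.4401 0.0053 0.01  ] [0.4397 0.0053 0.1906] 3.0083
[0.442  0.0053 0.0031]
green 0.085 [318.9444 100.2354] [  255    32   129   137 13970] [ 0.6161 -0.1672  0.005 ] [ 0.7033 -0.1671  0.1904] 4.2583
green 0 [319.4134 209.566 ] [  261   152   118   116 10723] [ 0.6166 -0.1673  0.005 ] [ 0.6189 -0.1676  0.1916] 4.7417
[ 0.6162 -0.1672  0.0067]
```

```bash
python3 - <<'E'
import cv2,numpy as np
a=cv2.imread("pics/w_brown_0.png"); b=cv2.imread("pics/w_green_0.png")
cv2.imwrite("pics/c1.png",np.hstack([cv2.resize(a[150:270,260:380],(400,400)),cv2.resize(b[110:310,220:420],(400,400))]))
E
```

```text
(no output)
```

View pics/c1.png

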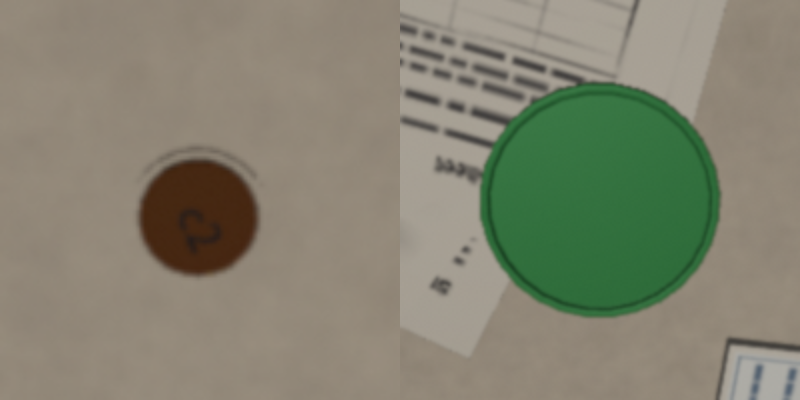

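The brown disc sits at (319,215) in the wrist view with only a faint lid arc visible. The carrier's outline is clean, and both are located to about 1 mm. Next I pick the brown dish.

```bash
cat >> rob.py <<'E'
G=np.array([.6163,-.1672])
def pick(c,x,y,f=30):
    gripper_to(.06)
    movep([x+.085,y,.19],O)
    r=look(c); p=cast(*r[:3],.008); print(c,r[0],p)
    movep([p[0],p[1],.05],O); move_l([p[0],p[1],.001],feed=.08)
    o=observe(); print("down",o["eef_pos"],o["ft_force"])
    gripper_to(.03,f_grip=f); o=observe(); print("grip",o["opening"],o["grasp_force"],o["ft_force"])
    return p
def place(base):
    z=base+.001
    movep([*G,z+.04],O); hold(.2)
    move_l([*G,z+.004],feed=.08); hold(.2)
    h=move_l([*G,z-.002],feed=.012,max_force=2)
    o=observe(); print("contact",h,o["eef_pos"],o["ft_force"],o["opening"])
    gripper_to(.05); o=observe(); print("rel",o["ft_force"],o["eef_pos"])
    move_l([*G,z+.05],feed=.12); print(observe()["time_s"])
E
python3 - <<'E'
from rob import *
p=pick('brown',.441,.0053)
move_l([p[0],p[1],.08],feed=.12); o=observe(); print(o["opening"],o["ft_force"],o["time_s"])
r=look('brown',save="inhand"); print(r[0],r[3]) if r else print(None)
E
```

```text
brown [320.064  102.9755] [0.442  0.0053 0.008 ]
down [0.4425 0.0053 0.0013] [0.5528 0.1097 0.1469]
grip 0.03721622690021323 29.735701382160187 [-1.7029  0.3671  5.3305]
0.03668631003486821 [ 0.006   0.1276 -0.1139] 8.5667
[320.2858 327.8514] [ 284  296   74   66 3761]
```

View pics/inhand.png

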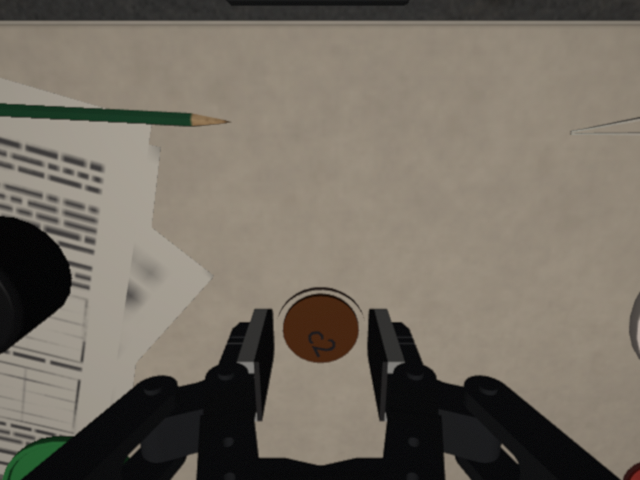

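The brown dish is held level between the pads at (320,328). A 5 N upward force during closing suggests the tips touched the desk, so I'll grip the others 4 mm higher.

```bash
python3 - <<'E'
from rob import *
move_l([.50,-.05,.08],feed=.25)
place(.005)
movep([G[0]+.085,G[1],.19],O)
r=look('brown',save="placed1"); print(r[0],cast(*r[:3],.013)); g=look('green'); print(g[3])
E
```

```text
contact True [ 0.6166 -0.1673  0.007 ] [-0.1791 -0.1182  5.0529] 0.03724110164305844
rel [-0.1941 -0.061   0.8573] [ 0.6154 -0.1668  0.0056]
12.0083
[319.6093 104.2134] [ 0.6159 -0.1662  0.013 ]
[  253    38   131   138 12527]
```

Brown is standing within about 1 mm of the carrier's centre. Next is red, gripped 4 mm higher.

```bash
sed -i 's/p\[1\],.001\]/p[1],.005]/; s/z=base+.001/z=base+.0055/' rob.py; python3 - <<'E'
from rob import *
p=pick('red',.604,.237)
move_l([p[0],p[1],.08],feed=.12); o=observe(); print(o["opening"],o["ft_force"],o["time_s"])
r=look('red',save="inhand2"); print(r[0],r[3])
movep([*G,.09],O)
place(.017)
movep([G[0]+.085,G[1],.19],O)
r=look('red',save="placed2"); print(r[0],cast(*r[:3],.025)); r=look('brown'); print(r and r[3])
E
```

```text
red [323.6775 107.8379] [0.6079 0.2391 0.008 ]
down [0.6078 0.2391 0.0048] [ 0.3033 -0.3842  0.3372]
grip 0.036916630836502866 30.131582021713257 [0.8082 0.6846 3.721 ]
0.03672041931298102 [ 0.2289  0.383  -0.8772] 17.1167
[320.2717 323.1741] [ 284  292   73   64 3423]
contact True [ 0.6166 -0.1673  0.0232] [-0.4859 -0.7176  2.9042] 0.03705888645571965
rel [ 0.8482  0.1861 -0.603 ] [ 0.6154 -0.1668  0.0219]
21.15
[319.6235 103.9945] [ 0.6159 -0.1662  0.025 ]
None
```

```bash
python3 - <<'E'
from rob import *
p=pick('blue',.615,.035)
move_l([p[0],p[1],.08],feed=.12); o=observe(); print(o["opening"],o["ft_force"],o["time_s"])
r=look('blue',save="inhand3"); print(r[0],r[3])
movep([*G,.1],O)
place(.029)
movep([G[0]+.085,G[1],.19],O)
r=look('blue',save="placed3"); print(r[0],cast(*r[:3],.037))
p,_=get_image("side"); cv2.imwrite("pics/s3.png",cv2.resize(p[120:240,260:420,::-1],(640,480),interpolation=cv2.INTER_CUBIC))
# shield: look from above the knob
movep([.448+.085,-.1715,.22],O); look('green',save="shield1"); print(observe()["time_s"])
E
python3 - <<'E'
import cv2,numpy as np
a=cv2.imread("pics/placed3.png")[20:200,220:420];b=cv2.imread("pics/shield1.png")[0:300,160:480]
cv2.imwrite("pics/c3.png",np.hstack([cv2.resize(a,(400,375)),cv2.resize(b,(400,375))]))
E
```

```text
blue [320.3425 105.2569] [0.6167 0.0348 0.008 ]
down [0.6167 0.0348 0.0048] [ 1.082   0.4266 -0.0001]
grip 0.036474570706688476 29.930954575538635 [-0.1486 -0.2662  4.341 ]
0.03708761692387173 [-0.2683  0.1525 -0.855 ] 25.5417Traceback (most recent call last):
  File "<stdin>", line 4, in <module>
TypeError: 'NoneType' object is not subscriptable
[ WARN:0@0.025] global loadsave.cpp:275 findDecoder imread_('pics/placed3.png'): can't open/read file: check file path/integrity
Traceback (most recent call last):
TypeError: 'NoneType' object is not subscriptable
```

```bash
sed -i "s/(95,120,150)/(95,120,80)/" loc.py; python3 - <<'E'
from loc import *
p=np.load("pics/inhand3.npz")['p']; print(cv2.cvtColor(p,cv2.COLOR_RGB2HSV)[323,300:340:10]); print([ (b[0],b[1]) for b in blobs(p,'blue',100)])
E
```

```text
[[102 152 138]
 [102 152 139]
 [102 152 139]
 [104 114  56]]
[(array([320.17169439, 322.58923034]), array([ 284,  291,   73,   65, 3547], dtype=int32))]
```

Only the brightness threshold was wrong: blue is held at (320,323), just like red. I'll carry on.

```bash
python3 - <<'E'
from rob import *
movep([*G,.1],O)
place(.029)
movep([G[0]+.085,G[1],.19],O)
r=look('blue',save="placed3"); print(r[0],cast(*r[:3],.037))
p,_=get_image("side"); cv2.imwrite("pics/s3.png",cv2.resize(p[120:240,260:420,::-1],(640,480),interpolation=cv2.INTER_CUBIC))
movep([.448+.085,-.1715,.22],O); look('green',save="shield1"); print(observe()["time_s"])
a=cv2.imread("pics/placed3.png")[20:200,220:420];b=cv2.imread("pics/shield1.png")[0:300,160:480]
cv2.imwrite("pics/c3.png",np.hstack([cv2.resize(a,(400,375)),cv2.resize(b,(400,375))]))
E
```

```text
contact True [ 0.6166 -0.1673  0.0354] [-0.6161  0.51    3.0075] 0.03663347664862711
rel [ 0.3101 -0.5547  0.8839] [ 0.6155 -0.1668  0.034 ]
28.8917
[319.7227 103.7979] [ 0.6159 -0.1662  0.037 ]
30.3583
```

View pics/c3.png

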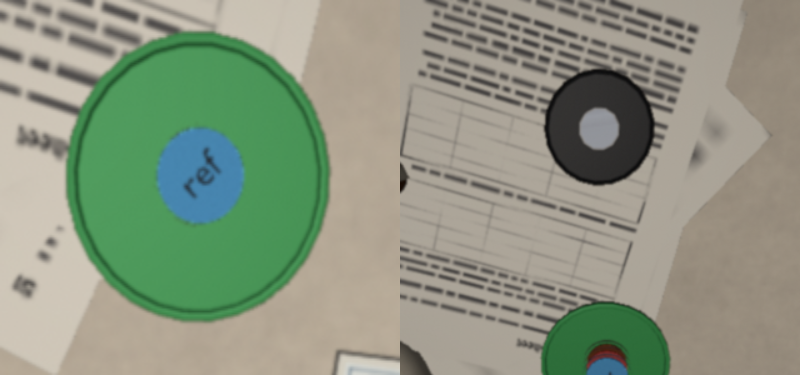

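View pics/s3.png

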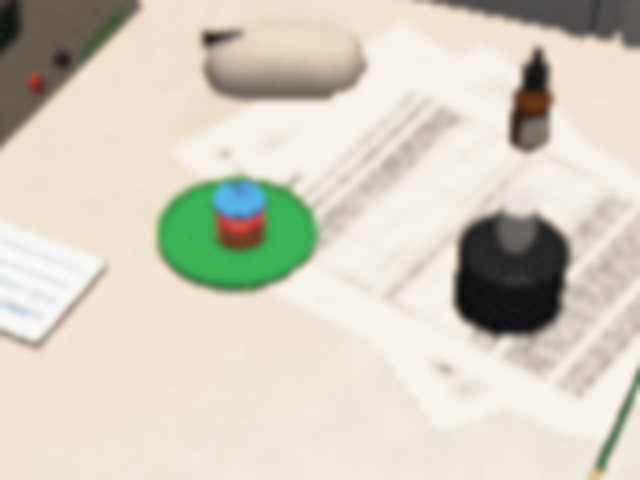

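The stack is central and square, with brown, red and blue aligned in the side view. The knob is at about (319,102) in the full wrist frame. Now I grip the shield.

```bash
python3 - <<'E'
from rob import *
s=np.load("pics/shield1.npz"); h=cv2.cvtColor(s['p'],cv2.COLOR_RGB2HSV)
m=cv2.inRange(h,(0,0,110),(179,60,255)); m[:60]=0;m[150:]=0;m[:,:285]=0;m[:,355:]=0
n,l,st,ce=cv2.connectedComponentsWithStats(m)
i=min(range(1,n),key=lambda i:np.hypot(*(ce[i]-(319,102)))); k=cast(ce[i],s['K'],s['T'],.078); print(ce[i],st[i],k)
gripper_to(.06)
movep([k[0],k[1],.12],O); h=move_l([k[0],k[1],.051],feed=.08,max_force=8)
o=observe(); print(h,o["eef_pos"],o["ft_force"])
gripper_to(.015,f_grip=60); o=observe(); print(o["opening"],o["grasp_force"],o["ft_force"],o["eef_pos"])
z0=o["eef_pos"][2]
move_l([k[0],k[1],.125],feed=.08); hold(.3); o=observe(); print(o["opening"],o["ft_force"],o["torque"],o["time_s"])
look('green',save="shheld"); p,_=get_image("side"); cv2.imwrite("pics/s4.png",cv2.resize(p[90:240,260:460,::-1],(640,480),interpolation=cv2.INTER_CUBIC))
E
```

```text
[318.8694 102.6215] [304  87  31  33 819] [ 0.448  -0.1714  0.078 ]
False [ 0.4485 -0.1717  0.0515] [-0.2527 -0.0249  0.3643]
0.020024287944985755 58.53783351369202 [-0.099   0.2924  3.96  ] [ 0.4484 -0.1717  0.0515]
0.01983760469597248 [-0.6481  0.5278 -0.5493] [-0.0172 -0.0152 -0.0335] 34.0333
```

View pics/s4.png

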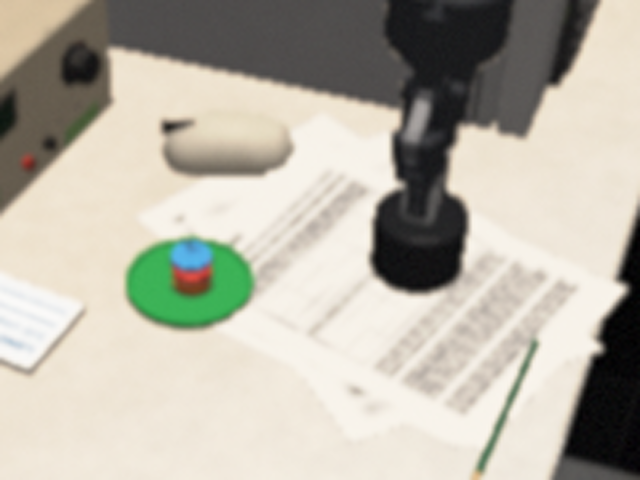

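View pics/shheld.png

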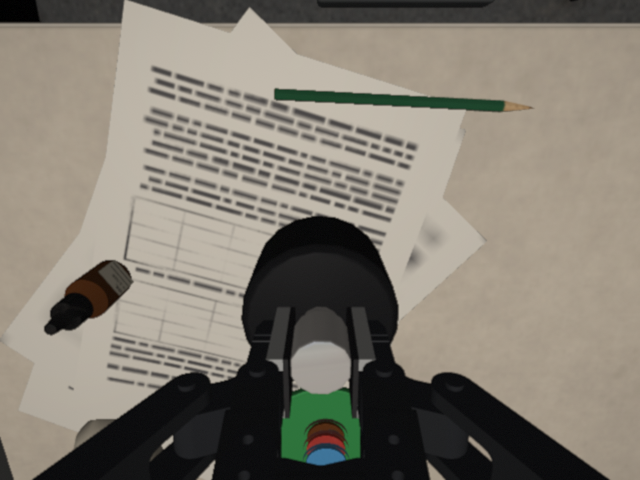

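The shield is lifted and level, with its knob centred in the pads at (320,368). I'll carry it over the stack and lower it.

```bash
python3 - <<'E'
from rob import *
C=[.6163,-.1671]
move_l([*C,.13],feed=.12); hold(.5)
print("hit",move_l([*C,.062],feed=.05,max_force=8)); hold(.3)
h=move_l([*C,.054],feed=.01,max_force=3)
o=observe(); print(h,o["eef_pos"],o["ft_force"],o["opening"])
gripper_to(.05); hold(.2)
move_l([*C,.14],feed=.1); movep([.60,-.167,.25],O); hold(.5)
print(observe()["time_s"]); look('green',save="fin_w")
p,_=get_image("side"); cv2.imwrite("pics/s5.png",cv2.resize(p[90:240,260:460,::-1],(400,300),interpolation=cv2.INTER_CUBIC))
a=cv2.imread("pics/fin_w.png"); b=cv2.imread("pics/s5.png")
cv2.imwrite("pics/c5.png",np.hstack([cv2.resize(a,(400,300)),b]))
E
```

```text
hit False
True [ 0.6162 -0.1673  0.0565] [-1.1673 -0.67    5.3492] 0.01958949190514948
41.175
```

View pics/c5.png

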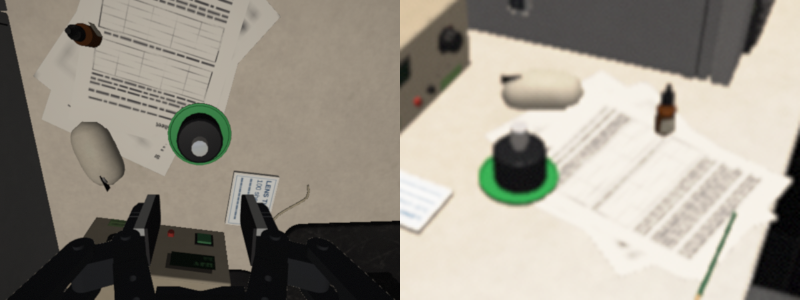

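The shield stands upright in the carrier at about (200,137) in the left half of the composite. Contact came at exactly the expected height, and the bottle is still standing where it was.

```bash
python3 -c "
from plant import *
print(job_done())"
```

```text
the job is handed in; nothing more can be done
None
```

I stacked the brown, red and blue dishes squarely in the middle of the green carrier, lowered the light shield to the carrier's floor, and handed the job in after about 41 s of the 118 s; I moved none of the oil bottle, timer or memory stick.

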